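Find a riser's blind hole on the plug gauge, then hold it hole-up for its sphere

TASK

Both ends of the two square grey metal risers look drilled, but only one end has the deep blind hole; the other has just a shallow foot recess. Try the longer riser on the plug gauge clamped in the vise, without forcing it, until its hole end slides fully home over the pin against the handle's shoulder. Then take it off, turn it hole-up and finish holding it so in the gripper, upright and still, over the open front half of the desk and clear of the vise with its middle at least 15 cm up, ready for me to drop the reference sphere's stem in; leave the shorter riser and the ball bar where they are, and do not let go at the end.

Things in the scene. Friction and masses are not known exactly. Their poses are not given: they have to be found in the camera images.
- long_riser: the longer riser: a square bar of grey anodised aluminium 30 x 30 mm, 80 mm long, 170 g, lying on the desk on one of its long flats. Origin on its underside as it lies at the start, half-way along. Its own +x axis runs along the bar and points out of the end with the deep blind hole; its own +z is up at the start
- long_riser_center (a point): the middle of the longer riser (half-way along, half-way up: 15 mm above the desk at the start), same axes as the riser: +x out of the end with the blind hole
- long_riser_mouth (a point): the middle of the blind hole's mouth, in the +x end face of the longer riser, 40 mm from its middle; same axes. The hole is 13 mm wide and 30 mm deep, with a 1.5 mm chamfer. The other end (-x) has a recess of the same width and chamfer that is only 3 mm deep, so the two ends look alike
- short_riser_center (a point): the middle of the shorter riser (30 x 30 mm, 56 mm long), lying on the desk, 15 mm up; otherwise the same make. It stays where it is. +x along the bar
- vise: the small blue bench vise, fixed to the desk, 190 x 72 mm and 54 mm high, lying across the desk. Origin on its underside; +x runs along its screw from the tommy bar (the left end, seen from the robot) to the fixed jaw (the right end); +z up
- gauge: the plug gauge, clamped fast and level between the vise's jaws, part of the vise: a dark steel handle 15 mm thick with a bright pin 10 mm in diameter at the end that points roughly towards the robot. Origin on its axis in the middle of the jaws, 42 mm above the desk; +x runs along the pin, outwards from the handle (vise -y). The handle ends in a flat shoulder at x = 48 mm (the jaws end at x = 33 mm), and the pin runs from there to x = 74 mm
- gauge_tip (a point): the middle of the tip of the gauge's pin, 42 mm above the desk; same axes as the gauge, +x outwards. The pin is 26 mm long from the shoulder to the tip, with a 3 mm tapered nose that ends 6.4 mm wide. A riser goes over it with its long axis along the pin, the hole facing the vise; fully home, the hole's mouth meets the shoulder, 26 mm behind the tip
- ball_bar: a bystander: calibration ball bar, two white 32 mm balls on a black rod, 202 mm long, 48 mm high, standing at the front right
There are look-alikes about, which are no part of the job. Leave any blue look-alike of the long_riser alone.

How it is judged:
By the outcome, as a careful person would: the job done as asked, in the order asked, and still so for the second after the job is handed in, while the arm keeps its last pose, push and grip.
It also fails if it takes over 61 s, if anything falls off the work surface, if the arm or the gripper's body presses on something with over 40 N, if the wrist force passes 120 N, or if a joint passes its speed limit or range.

ROBOT

A 7-joint arm with a two-finger parallel gripper is mounted at the origin on a cart in front of the work surface, level with it; the furniture and walls round the work are solid. World frame = base frame: x ahead of the robot, y to its left, z up, the work surface at z = 0. Lengths are in m, angles in rad, forces in N, time in s.
With the tool pointing down it reaches from about 0.4 to 0.875 m from the base axis. Payload 4.4 kg.
Tool frame: the origin (TCP) lies at the very end of the fingers, on their centre line; the grasp point (between the pads) lies 19 mm behind it; x points along the fingers, y is the direction in which the jaws open and shut, and the axes are right-handed (so a half turn about x gives the same grasp; the last joint's range is limited). The gripper opens to 85 mm and grips with 20 to 120 N. Pads are 22 mm wide; open, the fingers measure 114 mm over their backs; the gripper's body (76 mm by 85 mm) begins 54 mm behind the grasp point. The pads swing forward as they close: fully open they stand 13 mm farther back than shut.
Start: joints at [1.134, 0.628, 0.038, 1.517, -0.027, 0.996, -0.02], TCP at [0.236, -0.606, 0.231] pointing down, gripper open.
Joint ranges: [-3.06, 3.06], [-0.37, 2.12], [-1.25, 1.32], [0.18, 2.47], [-1.1, 4.24], [0.23, 1.98], [-2.94, 2.94]. Speed limits (rad/s): [2.57, 2.57, 3.14, 3.14, 3.14, 3.14, 3.14].

INTERFACE

Orientations are given as a unit quaternion [w, x, y, z].
In Python, from rig import observe, read_camera, camera_params, finish_job gives the robot as it stands.
- The arm moves only by the tool send_rows, never from a script. Its argument "moves" is a list that holds one entry, the list of rows, each a list of 6 numbers: the shift along the tool's x, y, z each as a share of 50 cm, from -1 to 1, then the turn, a rotation vector about the tool's x, y, z each as a share of 45 degrees, from -1 to 1. A call has exactly 8 rows; each row is the pose to reach, as a shift and turn from the pose commanded when the call began, along the tool's axes at that moment; what a row does not reach only later rows make up. A row lasts 1/8 s, in which the tool goes at most 62.5 mm and 10.7 degrees, less where a joint would pass 70% of its speed; a pose out of reach is approached as far as the arm can. A call with a number of a shift or a turn outside -1 to 1 is refused whole. A call with a gripper value outside its range is refused whole. "hand" is the closure, from -1 (fully open) to 1 (shut), set as the call begins (left out, the last holds). The fingers move at their own pace and stop on an object; the grip force is fixed at half the most. Time passes only in rows, so rows that repeat a pose let the fingers close, or fill a call up. It gives the time, the measured TCP pose, the force and the opening at its end, in the units of the state.
- observe(): the state, without advancing time (a new reading comes with each control period).
- read_camera(name): name is "side" or "top" or "wrist"; returns (picture, depth): 400x640x3 uint8, red, green, blue; 400x640 float32, m along the optical axis (not along the pixel's ray), 0 where there is no reading.
- camera_params(name): a dict with "fx", "fy", "cx", "cy" (pixels), "rvec" (rotation vector, rad) and "tvec" (3), from world to camera coordinates, as OpenCV has them. Camera axes: x right, y down, z forward; pixel columns grow to the right and rows downward; lengths in m; the calibration is good to about 2 mm. The wrist camera is an equidistant fisheye: a pixel r from the principal point sees the ray r / f radians off the axis. A picture is of the moment at which its call begins: read the wrist's pose just before it. camera_params takes no time and is no camera call; for the wrist camera it gives the pose at the moment of the call.
- finish_job(): hands the job in, once; it reports no verdict.
The state is a dict: "time_s": time; "joint_pos": joint angles; "dq": joint speeds; "joint_torque": joint torques, N m; "eef_pos": TCP position; "ee_rot": TCP orientation; "contact_force": force on the tool from outside, world axes, zero at the start; "wrist_torque": the same for the moment, N m; "finger_gap": opening from 0.0 (shut) to 1.0 (fully open).
Only numpy, scipy, OpenCV 4.12 (cv2) and the standard library are available. Lean on these libraries where they do the work, as an engineer would, in place of code of your own. Each camera call takes 0.05 s, during which the arm holds its last target.

## Working session

There is one attempt and no reset: what is moved stays moved. The work goes in short steps, Python scripts to look and compute and a tool call to move; the robot and the scene stay as the last step left them, time stands still between calls to the robot, and variables do not carry over. Pictures are saved under pics/ and viewed, and the job is handed in when it is done.

Besides the shell and the picture viewer there is one more tool, called after "Emit:" as a command line: name --argument value ..., lists and objects as JSON in quotes. send_rows: Moves the arm, as the interface text tells. Its arguments: {"type":"object","properties":{"moves":{"type":"array","items":{"type":"array","items":{"type":"array","items":{"type":"number"}}}},"hand":{"type":"number"}},"required":["moves"]}

```bash
mkdir -p pics; ls
cat > h.py <<'E'
import numpy as np,cv2
from rig import observe,read_camera,camera_params
from scipy.spatial.transform import Rotation as R
def cap(n,tag):
    p=camera_params(n);im,d=read_camera(n)
    cv2.imwrite(f'pics/{tag}.png',im[...,::-1]);np.savez(f'pics/{tag}.npz',im=im,d=d,**{k:np.array(v) for k,v in p.items()})
    return im,d,p
def load(tag):
    z=np.load(f'pics/{tag}.npz');return z['im'],z['d'],z
def ray(p,u,v,fish=False):
    x=(np.asarray(u,float)-p['cx'])/p['fx'];y=(np.asarray(v,float)-p['cy'])/p['fy']
    if fish:
        r=np.hypot(x,y);s=np.where(r>1e-9,np.sin(r)/np.maximum(r,1e-9),1);d=np.stack([x*s,y*s,np.cos(r)],-1)
    else: d=np.stack([x,y,np.ones_like(x)],-1)
    Rm=cv2.Rodrigues(np.array(p['rvec'],float).reshape(3))[0];t=np.array(p['tvec'],float).reshape(3)
    return -Rm.T@t, d@Rm
def onz(p,u,v,z,fish=False):
    o,d=ray(p,u,v,fish);return o+d*((z-o[2])/d[...,2])[...,None]
def proj(p,P):
    return cv2.projectPoints(np.array(P,float).reshape(-1,3),np.array(p['rvec'],float),np.array(p['tvec'],float),np.array([[p['fx'],0,p['cx']],[0,p['fy'],p['cy']],[0,0,1]],float),None)[0].reshape(-1,2)
def st():
    s=observe();return s
E
python3 - <<'E'
from h import *
for n in ('top','side','wrist'):
    im,d,p=cap(n,n+'0');print(n,p)
print(observe())
E
```

```text
pics
top {'fx': 517.3552657230126, 'fy': 517.3552657230126, 'cx': 315.36359734437855, 'cy': 202.5403493400753, 'rvec': array([ 2.18872942, -2.17295126,  0.14184651]), 'tvec': array([-0.15950288,  0.48101381,  1.49915479])}
side {'fx': 497.52780656602687, 'fy': 497.52780656602687, 'cx': 325.95555588492044, 'cy': 201.58757724556915, 'rvec': array([ 2.15959051, -0.34312453,  0.19890666]), 'tvec': array([-0.49086958,  0.06193341,  1.52127188])}
wrist {'fx': 309.70691628693146, 'fy': 309.70691628693146, 'cx': 317.12991387370045, 'cy': 195.85385092599392, 'rvec': array([-2.37663944,  1.62447197,  0.25165441]), 'tvec': array([-0.64985356, -0.03927475,  0.37975689])}
{'time_s': 0.15, 'joint_pos': array([ 1.13420884,  0.62912778,  0.03843606,  1.5181348 , -0.02701957,
        0.99630287, -0.01999736]), 'dq': array([-9.49167744e-05, -4.28695456e-03,  1.00601629e-03, -3.12993928e-03,
       -2.27707695e-04,  1.08280149e-03,  1.18156077e-03]), 'joint_torque': array([ 2.27684741e-04, -5.63810134e+01,  1.22726306e+00, -1.93652719e+01,
        1.10951340e-02,  7.49160710e-03, -4.62893937e-06]), 'eef_pos': array([ 0.23539808, -0.60536898,  0.23060504]), 'ee_rot': array([-0.12983716, -0.69490036, -0.13085119,  0.69507825]), 'contact_force': array([-0.80601902,  0.34944962, -0.81662426]), 'wrist_torque': array([-0.02587289, -0.03956837,  0.01571141]), 'finger_gap': 0.99751635293655}
```

View pics/top0.png

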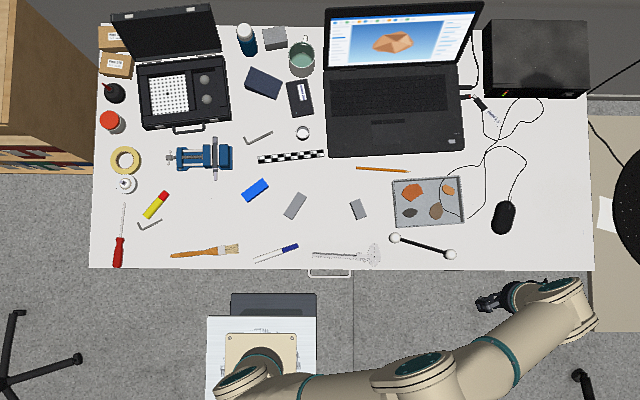

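View pics/side0.png

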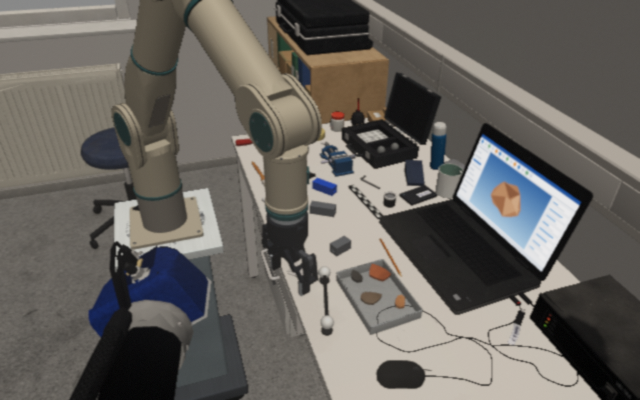

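View pics/wrist0.png

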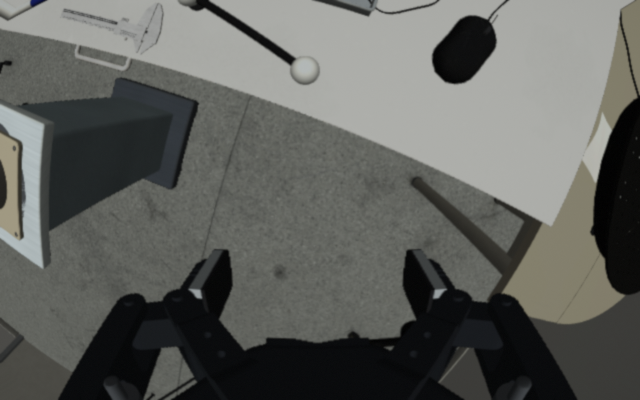

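The top view shows these look-alikes: blue bar (255,190), long grey bar (295,205), short grey bar (358,209) and a grey block at the back (275,38). By the description the long riser is the one at (295,205). I'll check it in a crop and measure it.

Run:
```python
from h import *
im,d,p=load('top0')
cv2.imwrite('pics/crop1.png',cv2.resize(im[125:255,150:390,::-1],None,fx=3.3,fy=3.3,interpolation=cv2.INTER_CUBIC))
hsv=cv2.cvtColor(im,cv2.COLOR_RGB2HSV)
g=cv2.cvtColor(im,cv2.COLOR_RGB2GRAY)
def bar(x0,y0,x1,y1):
    m=np.zeros(g.shape,np.uint8);m[y0:y1,x0:x1]=(g[y0:y1,x0:x1]<185)
    c=max(cv2.findContours(m,cv2.RETR_EXTERNAL,cv2.CHAIN_APPROX_NONE)[0],key=cv2.contourArea)
    r=cv2.minAreaRect(c);b=cv2.boxPoints(r);print('box',r)
    P=onz(p,b[:,0],b[:,1],0.03);print(P.round(4),P.mean(0).round(4),np.linalg.norm(P-np.roll(P,1,0),axis=1).round(4))
    return P
for bx in ((275,185,315,225),(343,195,372,225)):bar(*bx)
# depth check
for u,v in ((295,205),(358,209),(215,155),(215,172),(255,190)):
    o,dd=ray(p,u,v);print(u,v,(o+dd*d[v,u]).round(4))
print(proj(p,[[0,0,0],[.5,0,0],[.5,.2,0]]).round(1))
```

```text
box ((294.6498107910156, 205.48915100097656), (10.875235557556152, 27.75889015197754), 32.735225677490234)
[[ 0.4466 -0.06    0.03  ]
 [ 0.516  -0.1033  0.03  ]
 [ 0.4988 -0.1304  0.03  ]
 [ 0.4295 -0.0869  0.03  ]] [ 0.4727 -0.0951  0.03  ] [0.0319 0.0818 0.0321 0.0818]
box ((357.53448486328125, 209.0862274169922), (19.498010635375977, 11.327415466308594), 68.19859313964844)
[[ 0.4839 -0.2542  0.03  ]
 [ 0.4966 -0.2853  0.03  ]
 [ 0.4432 -0.3065  0.03  ]
 [ 0.4306 -0.2754  0.03  ]] [ 0.4636 -0.2804  0.03  ] [0.0574 0.0337 0.0575 0.0335]
295 205 [ 0.4736 -0.0962  0.0345]
358 209 [ 0.4636 -0.2815  0.0319]
215 155 [0.6165 0.1381 0.0511]
215 172 [0.5662 0.1367 0.0519]
255 190 [0.5173 0.0218 0.0311]
[[260.3 368.5]
 [263.1 197.1]
 [196.  196.5]]
```

View pics/crop1.png

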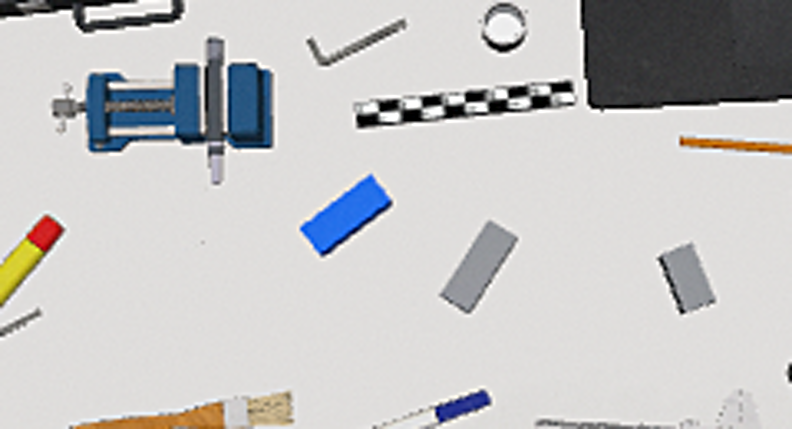

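The crop shows the long grey bar, plain grey and 82 mm measured, at crop (480,267). The blue bar is the decoy. The pin tip is near image (216,180). Next I'll measure the gauge and try to see the bar's ends.

Run:
```python
from h import *
im,d,p=load('top0')
a=cv2.resize(im[130:190,160:250,::-1],None,fx=8,fy=8,interpolation=cv2.INTER_NEAREST);cv2.imwrite('pics/vise_c.png',a)
s,ds,ps=load('side0')
b=cv2.resize(s[140:260,280:400,::-1],None,fx=6,fy=5,interpolation=cv2.INTER_CUBIC);cv2.imwrite('pics/side_c.png',b)
q=observe()['ee_rot'];M=R.from_quat(q,scalar_first=True).as_matrix();print(M.round(3))
hsv=cv2.cvtColor(im,cv2.COLOR_RGB2HSV)
m=((hsv[...,0]>95)&(hsv[...,0]<115)&(hsv[...,1]>120)).astype(np.uint8);m[:130]=0;m[185:]=0;m[:,:165]=0;m[:,240:]=0
# fixed jaw block
c=max(cv2.findContours(m,cv2.RETR_EXTERNAL,cv2.CHAIN_APPROX_NONE)[0],key=cv2.contourArea)
r=cv2.minAreaRect(cv2.findNonZero(m));bb=cv2.boxPoints(r);print(r,onz(p,bb[:,0],bb[:,1],.05).round(4))
```

```text
[[-0.001  0.362 -0.932]
 [ 0.001 -0.932 -0.362]
 [-1.    -0.001 -0.   ]]
((203.57675170898438, 157.03094482421875), (25.124496459960938, 55.26955032348633), 88.75463104248047) [[0.6448 0.2532 0.05  ]
 [0.6503 0.0928 0.05  ]
 [0.5759 0.0895 0.05  ]
 [0.5707 0.2492 0.05  ]]
```

View pics/vise_c.png

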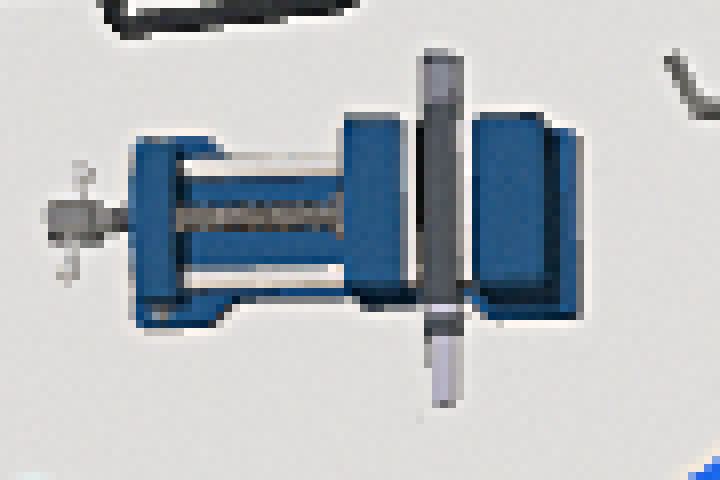

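View pics/side_c.png

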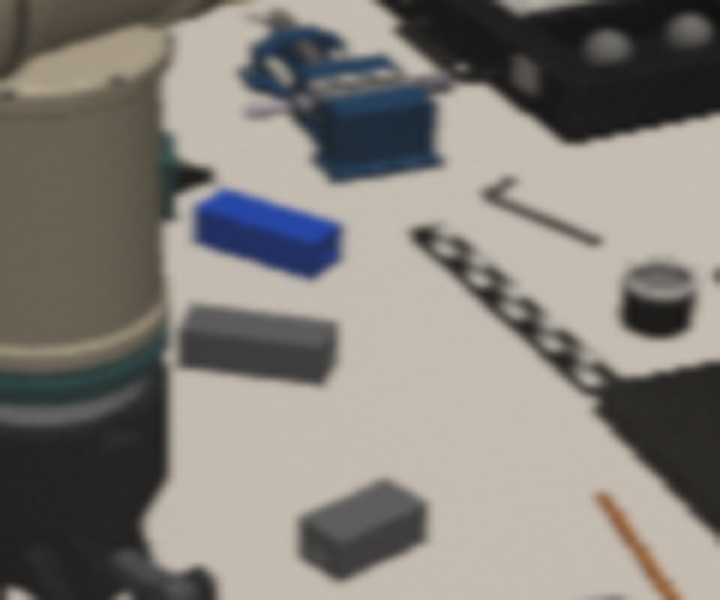

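Run:
```python
from h import *
im,d,p=load('top0')
A=onz(p,[215.1,214.5,215.0],[180.2,136,171.4],.042);print(A.round(4))
v=A[0]-A[1];print(np.degrees(np.arctan2(v[1],v[0])),np.linalg.norm(A[0]-A[2]))
```

```text
[[0.5436 0.1375 0.042 ]
 [0.675  0.1426 0.042 ]
 [0.5696 0.1384 0.042 ]]
-177.76112872644083 0.025990578105355863
```

Run:
```python
from h import *
_,_,p=load('wrist0');o,_=ray(p,0,0)
Rm=cv2.Rodrigues(p['rvec'])[0]
s=observe();M=R.from_quat(s['ee_rot'],scalar_first=True).as_matrix()
print('cam in tool',M.T@(o-s['eef_pos']));print('cam axes(in tool)',(M.T@Rm.T).round(3))
```

```text
cam in tool [-0.14274931  0.00040239 -0.07739581]
cam axes(in tool) [[-0.001 -0.301  0.954]
 [ 1.     0.001  0.001]
 [-0.001  0.954  0.301]]
```

Emit:
send_rows --moves '[[[0.01,-0.025,-0.037,0.08,0,0],[0.026,-0.068,-0.102,0.22,0,0],[0.043,-0.112,-0.167,0.36,0,0],[0.06,-0.155,-0.232,0.5,0,0],[0.077,-0.198,-0.298,0.64,0,0],[0.094,-0.242,-0.363,0.78,0,0],[0.11,-0.285,-0.428,0.92,0,0],[0.12,-0.31,-0.465,1,0,0]]]' --hand -1

```text
time_s: 1.15
eef_pos: [0.3974, -0.3746, 0.1707]
ee_rot: [0.146, -0.692, 0.145, 0.692]
contact_force: [0.1, -0.1, -0.7]
finger_gap: 1.002
```

```bash
cat >> h.py <<'E'
def rel(pos,M,p0=None,M0=None):
    s=observe()
    if p0 is None:p0=s['eef_pos'];M0=R.from_quat(s['ee_rot'],scalar_first=True).as_matrix()
    d=M0.T@(np.array(pos)-p0)/0.5; r=R.from_matrix(M0.T@M).as_rotvec()/(np.pi/4)
    print('shift',d.round(3),'rot',r.round(3),'t',s['time_s'],'q',s['joint_pos'].round(2));return d,r
def down(zang):  # tool x down, tool z heading deg
    a=np.radians(zang);z=np.array([np.cos(a),np.sin(a),0]);x=np.array([0,0,-1.]);return np.stack([x,np.cross(z,x),z],1)
E
python3 -c "
from h import *
rel([.558,-.148,.07],down(148.1))"
```

```text
shift [ 0.202 -0.544 -0.112] rot [0.181 0.001 0.002] t 1.15 q [ 0.54  0.57  0.25  1.88 -0.21  0.72 -1.08]
```

Emit:
send_rows --moves '[[[0.016,-0.043,-0.009,0.014,0,0],[0.044,-0.12,-0.025,0.04,0,0],[0.073,-0.196,-0.04,0.065,0,0],[0.101,-0.272,-0.056,0.09,0,0],[0.13,-0.348,-0.072,0.12,0,0],[0.158,-0.424,-0.087,0.14,0,0],[0.186,-0.5,-0.103,0.17,0,0],[0.202,-0.544,-0.112,0.181,0,0]]]'

```text
time_s: 2.15
eef_pos: [0.5577, -0.1483, 0.0693]
ee_rot: [0.194, -0.68, 0.193, 0.68]
contact_force: [0.5, -0.7, -0.2]
finger_gap: 1.004
```

Run:
```python
from h import *
im,d,p=cap('wrist','w1');print(observe()['eef_pos'],observe()['joint_pos'].round(2))
```

```text
[ 0.55904626 -0.14547038  0.06860097] [ 0.04  0.77  0.27  1.86 -0.36  0.57 -1.58]
```

View pics/w1.png

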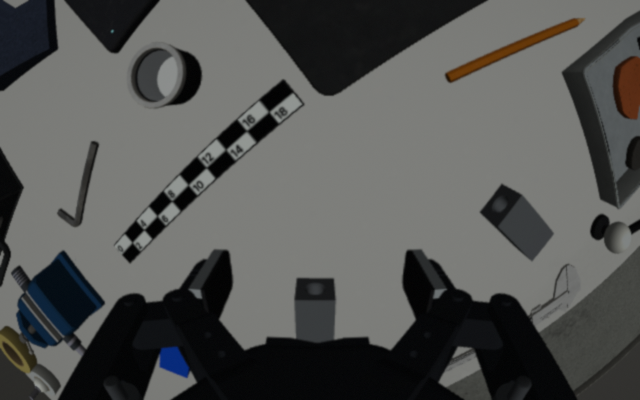

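Run:
```python
from h import *
im,d,p=load('w1')
e=cv2.convertScaleAbs(im[...,::-1],alpha=1.8)
a=cv2.resize(e[265:320,285:350],None,fx=8,fy=8,interpolation=cv2.INTER_CUBIC);b=cv2.resize(e[180:240,475:520],None,fx=7,fy=7,interpolation=cv2.INTER_CUBIC)
h=max(a.shape[0],b.shape[0]);f=lambda x:np.pad(x,((0,h-x.shape[0]),(0,0),(0,0)));cv2.imwrite('pics/w1c.png',np.hstack([f(a),f(b)])[:,:800])
print(d[278:302:2,305:332:3].round(4));print(im[278:302:2,305:332:2].mean(2).round(0))
```

```text
[[0.2419 0.243  0.243  0.2417 0.242  0.2433 0.2445 0.2421 0.2413]
 [0.2404 0.2396 0.2402 0.2385 0.2402 0.2398 0.2402 0.2394 0.2395]
 [0.2363 0.2371 0.2368 0.2361 0.2359 0.2373 0.237  0.2363 0.2372]
 [0.2331 0.2358 0.2367 0.2362 0.236  0.2348 0.2352 0.2354 0.2343]
 [0.2311 0.2332 0.2349 0.2355 0.2364 0.2356 0.2338 0.2323 0.2329]
 [0.2302 0.2334 0.2337 0.2364 0.2367 0.2364 0.2314 0.2291 0.2291]
 [0.2269 0.2338 0.235  0.2371 0.2371 0.235  0.2336 0.2266 0.227 ]
 [0.2237 0.2338 0.2361 0.2381 0.2377 0.2349 0.2243 0.2231 0.2237]
 [0.2231 0.2216 0.2374 0.2381 0.237  0.2237 0.2209 0.2217 0.2213]
 [0.2196 0.2205 0.2192 0.2197 0.2179 0.2199 0.2184 0.2185 0.2187]
 [0.2171 0.2162 0.2164 0.2173 0.2165 0.2165 0.216  0.2173 0.2172]
 [0.2147 0.2141 0.2149 0.2142 0.2146 0.2146 0.2148 0.2146 0.2152]]
[[57. 58. 65. 69. 71. 70. 70. 70. 70. 69. 69. 70. 69. 69.]
 [23. 23. 22. 24. 24. 25. 24. 24. 24. 23. 24. 24. 24. 23.]
 [24. 24. 25. 27. 31. 32. 31. 28. 24. 23. 23. 23. 24. 23.]
 [24. 29. 38. 46. 50. 51. 49. 46. 38. 28. 23. 23. 23. 22.]
 [25. 35. 44. 51. 56. 58. 57. 50. 42. 33. 25. 22. 24. 23.]
 [23. 32. 44. 52. 58. 59. 58. 54. 44. 31. 24. 22. 23. 23.]
 [19. 29. 44. 52. 57. 59. 58. 53. 45. 28. 21. 23. 22. 24.]
 [23. 25. 41. 51. 57. 59. 57. 52. 39. 25. 23. 23. 23. 24.]
 [22. 23. 28. 37. 43. 46. 44. 35. 28. 24. 22. 23. 22. 23.]
 [23. 24. 23. 24. 23. 23. 24. 23. 23. 23. 23. 23. 23. 23.]
 [23. 23. 23. 24. 22. 23. 24. 23. 23. 23. 24. 23. 23. 23.]
 [46. 46. 44. 46. 46. 46. 46. 46. 45. 45. 45. 45. 46. 46.]]
```

View pics/w1c.png

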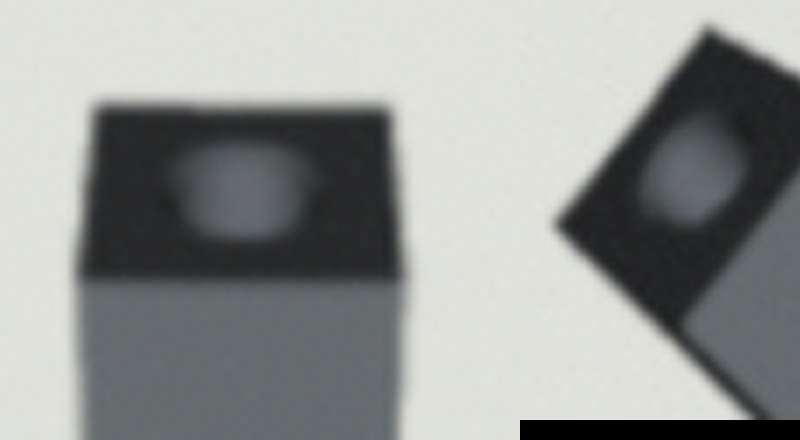

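Run:
```python
from h import *
im,d,p=load('w1')
Rm=cv2.Rodrigues(p['rvec'])[0]
u=np.array([.848,-.529,0])
C=np.array([.4727,-.0951,.015])
for v in range(276,306,1):
    U=np.arange(314,321);o,r=ray(p,U,np.full(U.shape,v),True)
    zc=(r@Rm.T)[:,2];P=o+r*(d[v,U]/zc)[:,None];q=np.median(P-C,0);print(v,'along %.4f'%(q@u),'z %.4f'%(q[2]+.015),'across %.4f'%(q@np.array([.529,.848,0])))
```

```text
276 along 0.0436 z 0.0001 across -0.0004
277 along 0.0426 z -0.0003 across -0.0004
278 along 0.0418 z 0.0001 across -0.0007
279 along 0.0420 z 0.0022 across -0.0004
280 along 0.0420 z 0.0037 across -0.0002
281 along 0.0419 z 0.0051 across -0.0004
282 along 0.0426 z 0.0068 across -0.0004
283 along 0.0416 z 0.0081 across -0.0004
284 along 0.0410 z 0.0081 across -0.0004
285 along 0.0405 z 0.0085 across -0.0003
286 along 0.0394 z 0.0089 across -0.0003
287 along 0.0388 z 0.0090 across -0.0004
288 along 0.0375 z 0.0086 across -0.0004
289 along 0.0366 z 0.0089 across -0.0004
290 along 0.0356 z 0.0092 across -0.0004
291 along 0.0347 z 0.0090 across -0.0004
292 along 0.0338 z 0.0094 across -0.0003
293 along 0.0332 z 0.0091 across -0.0002
294 along 0.0327 z 0.0097 across -0.0003
295 along 0.0415 z 0.0237 across -0.0004
296 along 0.0424 z 0.0254 across -0.0006
297 along 0.0419 z 0.0261 across -0.0004
298 along 0.0420 z 0.0281 across -0.0004
299 along 0.0417 z 0.0294 across -0.0004
300 along 0.0418 z 0.0302 across -0.0004
301 along 0.0410 z 0.0303 across -0.0004
302 along 0.0405 z 0.0303 across -0.0007
303 along 0.0392 z 0.0302 across -0.0004
304 along 0.0380 z 0.0297 across -0.0002
305 along 0.0378 z 0.0306 across -0.0004
```

The view shows the far end face with its mouth at (317,290). The depth readings follow the hole's wall at least 9 mm inwards, where a recess would stop at 3 mm. So the far end is the deep hole end, and I'll grasp with that end towards tool −z.

```bash
python3 -c "
from h import *
rel([.4744,-.0962,.05],down(148.1));rel([.4744,-.0962,.003],down(148.1))"
```

```text
shift [0.038 0.005 0.196] rot [0.006 0.002 0.003] t 2.2 q [ 0.04  0.77  0.27  1.86 -0.36  0.57 -1.58]
shift [0.132 0.005 0.196] rot [0.006 0.002 0.003] t 2.2 q [ 0.04  0.77  0.27  1.86 -0.36  0.57 -1.58]
```

Emit:
send_rows --moves '[[[0.003,0,0.02,0,0,0],[0.01,0.002,0.065,0.002,0,0],[0.02,0.003,0.11,0.003,0.001,0.001],[0.03,0.004,0.155,0.004,0.001,0.001],[0.05,0.005,0.188,0.006,0.002,0.002],[0.08,0.005,0.196,0.006,0.002,0.002],[0.11,0.005,0.196,0.006,0.002,0.002],[0.128,0.005,0.196,0.006,0.002,0.002]]]'

```text
time_s: 3.2
eef_pos: [0.472, -0.1024, 0.0059]
ee_rot: [-0.196, 0.68, -0.197, -0.679]
contact_force: [0.3, 0.6, 0.3]
finger_gap: 1.003
```

```bash
python3 -c "
from h import *
rel([.4744,-.0962,.004],down(148.1));cap('wrist','w2')"
```

```text
shift [ 0.004 -0.013  0.003] rot [-0.008 -0.002 -0.003] t 3.2 q [ 0.05  0.8   0.16  2.13 -0.48  0.24 -1.51]
```

View pics/w2.png

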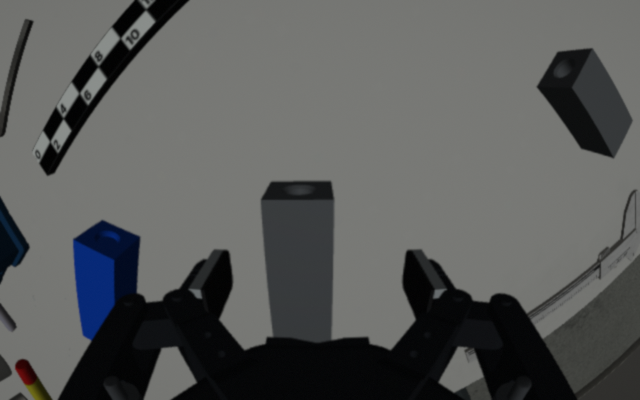

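The picture shows the bar centred at column 298 between the pads (centre column 317), so the tool is about 6 mm off sideways. Joint 6 is near its lower limit. I'll correct before closing.

Emit:
send_rows --moves '[[[0.001,-0.003,0.001,0,0,0],[0.002,-0.007,0.002,0,0,0],[0.003,-0.01,0.003,0,0,0],[0.003,-0.013,0.003,0,0,0],[0.003,-0.013,0.003,0,0,0],[0.003,-0.013,0.003,0,0,0],[0.003,-0.013,0.003,0,0,0],[0.003,-0.013,0.003,0,0,0]]]'

```text
time_s: 4.25
eef_pos: [0.4746, -0.0948, 0.0048]
ee_rot: [-0.195, 0.68, -0.197, -0.679]
contact_force: [-0.1, 0.4, -0.5]
finger_gap: 1.005
```

```bash
python3 -c "
from h import *
rel([.4744,-.0962,.004],down(148.1));print(observe()['eef_pos'],observe()['dq'].round(3))"
```

```text
shift [ 0.002  0.003 -0.001] rot [-0.006 -0.002 -0.002] t 4.25 q [ 0.03  0.81  0.16  2.13 -0.5   0.24 -1.51]
[ 0.47456405 -0.09481209  0.00479467] [-0.001 -0.001 -0.001  0.     0.001 -0.001 -0.   ]
```

Emit:
send_rows --moves '[[[0.001,0.002,0,0,0,0],[0.001,0.002,0,0,0,0],[0.001,0.002,0,0,0,0],[0.001,0.002,0,0,0,0],[0.001,0.002,0,0,0,0],[0.001,0.002,0,0,0,0],[0.001,0.002,0,0,0,0],[0.001,0.002,0,0,0,0]]]' --hand 1

```text
time_s: 5.25
eef_pos: [0.4742, -0.0956, 0.0046]
ee_rot: [-0.195, 0.68, -0.197, -0.679]
contact_force: [-1.0, 0.4, 6.4]
finger_gap: 0.338
```

```bash
python3 -c "
from h import *
rel([.4744,-.0962,.154],down(165));rel([.40,.05,.15],down(182.2)) ;cap('wrist','w3')"
```

```text
shift [-0.299  0.001 -0.002] rot [-0.382 -0.002 -0.002] t 5.25 q [ 0.03  0.81  0.16  2.13 -0.51  0.24 -1.49]
shift [-0.292 -0.167  0.28 ] rot [-0.764 -0.002 -0.002] t 5.25 q [ 0.03  0.81  0.16  2.13 -0.51  0.24 -1.49]
```

View pics/w3.png

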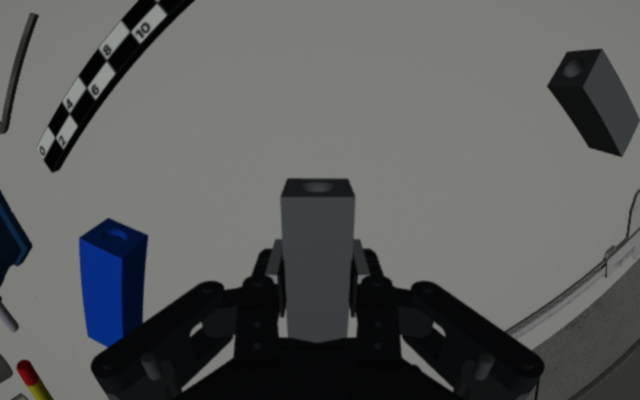

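The bar is gripped and centred (picture columns 281–355) with its hole end forward. Next I'll lift it and carry it to a point in front of the pin.

```bash
python3 -c "
from h import *
rel([.478,.135,.10],down(182.2))"
```

```text
shift [-0.192 -0.394  0.239] rot [-0.764 -0.002 -0.002] t 5.3 q [ 0.03  0.81  0.16  2.13 -0.51  0.24 -1.49]
```

Emit:
send_rows --moves '[[[-0.05,-0.005,0.003,-0.02,0,0],[-0.11,-0.04,0.024,-0.08,0,0],[-0.15,-0.1,0.06,-0.2,0,0],[-0.18,-0.17,0.103,-0.33,0,0],[-0.192,-0.24,0.146,-0.47,0,0],[-0.192,-0.31,0.188,-0.6,0,0],[-0.192,-0.37,0.225,-0.72,0,0],[-0.192,-0.394,0.239,-0.764,0,0]]]'

```text
time_s: 6.3
eef_pos: [0.4771, 0.1374, 0.0994]
ee_rot: [-0.016, -0.707, -0.015, 0.707]
contact_force: [0.2, 0.1, -2.0]
finger_gap: 0.34
```

Emit:
send_rows --moves '[[[0,0,0,0,0,0],[0,0,0,0,0,0],[0,0,0,0,0,0],[0,0,0,0,0,0],[0,0,0,0,0,0],[0,0,0,0,0,0],[0,0,0,0,0,0],[0,0,0,0,0,0]]]'

```text
time_s: 7.3
eef_pos: [0.4778, 0.135, 0.0998]
ee_rot: [0.014, 0.707, 0.013, -0.707]
contact_force: [0.4, -0.1, -1.9]
finger_gap: 0.339
```

```bash
python3 -c "
from h import *
rel([.478,.135,.10],down(182.2));cap('wrist','w4')"
```

```text
shift [-0.  0. -0.] rot [ 0.    -0.001 -0.003] t 7.3 q [-0.49  0.63  0.24  2.06 -0.3   0.48 -1.56]
```

View pics/w4.png

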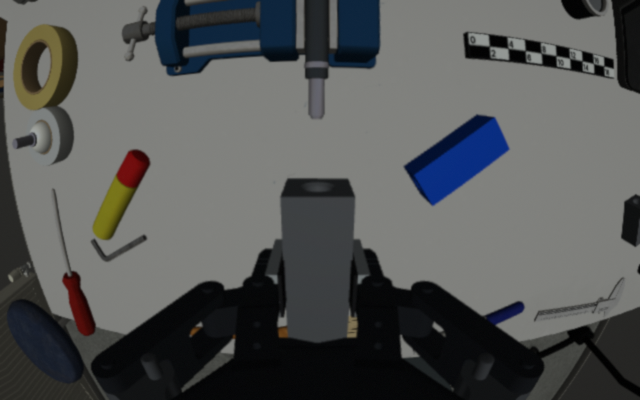

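Run:
```python
from h import *
im,d,p=load('w4')
g=cv2.cvtColor(im,cv2.COLOR_RGB2GRAY)
for v in (40,55,72,85,95,105,112,114,116,117,118,119): print(v,g[v,298:336])
def P(u,v):
    Rm=cv2.Rodrigues(p['rvec'])[0];o,r=ray(p,u,v,True);return o+r*(d[v,u]/(r@Rm.T)[2])
for u,v in ((317,115),(317,90),(317,72),(316,45),(317,187),(317,200),(317,260),(300,182),(336,182)):print(u,v,P(u,v).round(4))
# bar top edges corner: 
for a in ((282,196),(354,196)):print(onz(p,*map(np.array,a),.1305,True) if 0 else onz(p,np.array(a[0]),np.array(a[1]),.1255,True).round(4))
```

```text
40 [116 116 116 116 115 102  69  39  26  27  31  33  34  36  37  37  37  38
  38  38  38  37  38  37  37  35  33  29  27  27  36  63 101 114 116 117
 117 113]
55 [ 38  74  97 103 103 104  93  57  31  29  31  33  35  36  37  37  37  38
  39  38  38  38  38  37  37  35  33  30  25  22  24  31  32  33  32  28
  19  10]
72 [128 128 127 128 127 124 105  54  28  30  32  33  36  37  37  38  38  38
  39  38  38  38  37  38  37  35  32  29  26  44  86 115 126 127 127 127
 128 128]
85 [127 128 128 128 129 128 128 128 127 122  98  77  74  81  89  94  96  97
  99 100 101 101  99  92  83  77  95 120 128 128 128 127 128 127 128 128
 128 128]
95 [128 128 128 128 128 128 128 127 128 120  96  76  75  83  92  95  98  99
  99 100 101 100  97  91  81  78  95 121 127 128 128 128 128 129 127 129
 128 127]
105 [127 128 128 128 128 125 120 118 123 119  95  77  76  85  93  98  99 100
 100 100 100  99  96  89  80  75  93 120 128 128 128 128 128 128 128 128
 128 128]
112 [128 128 129 129 129 129 128 128 128 119  93  77  78  86  94  97  99 100
 100 100 100  98  95  87  78  74  90 120 128 128 129 129 128 128 128
[... 436 characters left out ...]
  95 114 126 128 129 128 128 128 128 128 128 129
 128 129]
118 [128 128 128 128 128 128 128 129 129 128 128 126 116 103  94  98 100 101
 103 104 101  96  90  94 110 123 128 128 128 129 128 129 128 129 128 128
 128 129]
119 [128 129 129 127 128 128 129 129 129 128 128 128 125 119 113 114 115 115
 116 116 115 113 110 113 120 127 128 128 128 129 129 128 129 128 128 128
 128 128]
317 115 [0.5465 0.1372 0.0463]
317 90 [0.5623 0.1378 0.0475]
317 72 [0.5736 0.1382 0.0488]
316 45 [0.5904 0.1395 0.0507]
317 187 [0.5158 0.1361 0.1038]
317 200 [0.5166 0.1362 0.1257]
317 260 [0.4895 0.1351 0.1258]
300 182 [0.5173 0.1442 0.1018]
336 182 [0.5181 0.1273 0.1024]
[0.5177 0.1502 0.1255]
[0.5188 0.1215 0.1255]
```

The picture shows the pin tip at (317,118) and the bar's mouth at (317,187), both on the same line. In height the pin axis is 68 mm below the bar's axis. I'll lower the bar and check again.

Emit:
send_rows --moves '[[[0.01,0,0,0,0,0],[0.035,0,0,0,0,0],[0.06,-0.001,0,0,0,0],[0.085,-0.001,0,0,0,0],[0.11,-0.001,0,0,0,0],[0.13,-0.001,0,0,0,0],[0.136,-0.001,0,0,0,0],[0.136,-0.001,0,0,0,0]]]'

```text
time_s: 8.35
eef_pos: [0.4778, 0.1353, 0.0317]
ee_rot: [0.014, 0.707, 0.013, -0.707]
contact_force: [0.1, 0.8, -2.1]
finger_gap: 0.342
```

Run:
```python
from h import *
im,d,p=cap('wrist','w5');cap('side','s5')
rel([.478,.1354,.0316],down(182.2))
s=observe();print(s['eef_pos'],s['contact_force'],s['dq'].round(3))
e=cv2.resize(load('s5')[0][120:240,270:400,::-1],None,fx=6,fy=5,interpolation=cv2.INTER_CUBIC);cv2.imwrite('pics/s5c.png',e)
```

```text
shift [ 0.001 -0.     0.   ] rot [ 0.    -0.001 -0.003] t 8.45 q [-0.44  0.76  0.16  2.09 -0.35  0.32 -1.52]
[0.47809418 0.13536405 0.03212004] [ 0.67953843  0.35046545 -2.04593819] [-0.001 -0.003  0.001 -0.001  0.001  0.002 -0.001]
```

View pics/w5.png

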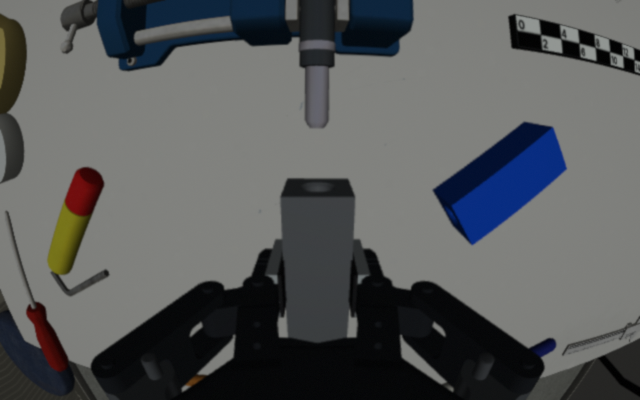

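View pics/s5c.png

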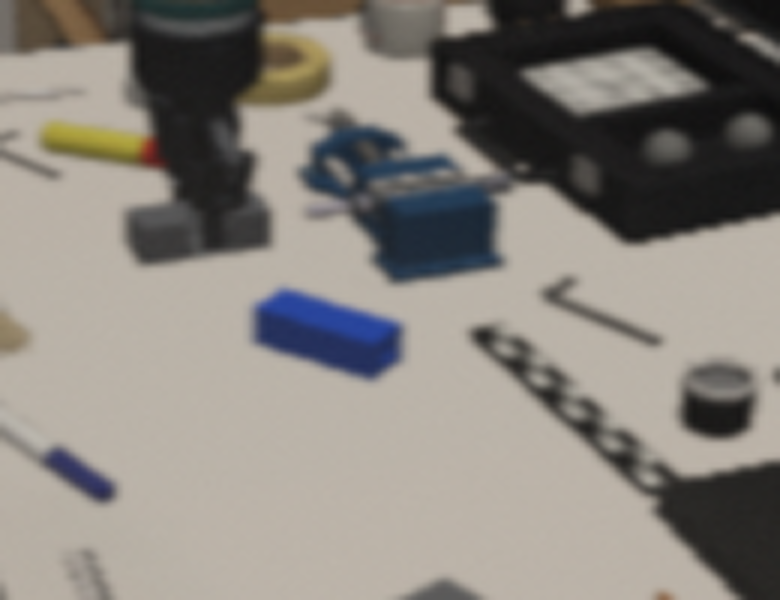

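Run:
```python
from h import *
im,d,p=load('w5')
Rm=cv2.Rodrigues(p['rvec'])[0]
def med(u0,u1,v0,v1):
    U,V=np.meshgrid(np.arange(u0,u1),np.arange(v0,v1));o,r=ray(p,U,V,True);P=o+r*(d[v0:v1,u0:u1]/(r@Rm.T)[...,2])[...,None];return np.median(P.reshape(-1,3),0).round(4)
for b in ((316,318,118,123),(316,318,100,104),(316,318,75,80),(315,320,48,56),(310,325,198,203),(310,325,280,290),(290,300,181,184),(336,346,181,184)):print(b,med(*b))
g=cv2.cvtColor(im,cv2.COLOR_RGB2GRAY)
print(g[110,298:336]);print([g[v,317] for v in range(118,136)])
print(onz(p,np.array([305.,328.]),np.array([110.,110]),.042,True),onz(p,np.array(317.),np.array(127.5),.042,True))
```

```text
(316, 318, 118, 123) [0.5475 0.1378 0.0469]
(316, 318, 100, 104) [0.5551 0.1381 0.0475]
(316, 318, 75, 80) [0.5652 0.1385 0.0474]
(315, 320, 48, 56) [0.5755 0.1387 0.0496]
(310, 325, 198, 203) [0.5166 0.1364 0.0571]
(310, 325, 280, 290) [0.4767 0.1349 0.0575]
(290, 300, 181, 184) [0.5175 0.147  0.0351]
(336, 346, 181, 184) [0.5183 0.1255 0.0344]
[128 124 125 126 128 123 105  79  69  73  80  88  94  97  99  99  99 100
 101 101 101 100 100  99  98  94  89  81  74  69  84 108 125 128 128 129
 128 128]
[np.uint8(101), np.uint8(100), np.uint8(101), np.uint8(100), np.uint8(100), np.uint8(98), np.uint8(96), np.uint8(94), np.uint8(95), np.uint8(101), np.uint8(114), np.uint8(125), np.uint8(129), np.uint8(129), np.uint8(128), np.uint8(128), np.uint8(129), np.uint8(129)]
[[0.55131513 0.14283805 0.042     ]
 [0.55169135 0.13311607 0.042     ]] [0.54398244 0.1374716  0.042     ]
```

All readings agree: pin and bar axes match within 0.5 mm in y and z. The mouth is 26 mm from the tip, and home is about 52 mm of travel. I'll slide 44 mm first.

Emit:
send_rows --moves '[[[0,0,-0.008,0,0,0],[0,0,-0.02,0,0,0],[0,0,-0.032,0,0,0],[0,0,-0.044,0,0,0],[0,0,-0.056,0,0,0],[0,0,-0.068,0,0,0],[0,0,-0.08,0,0,0],[0,0,-0.088,0,0,0]]]'

```text
time_s: 9.45
eef_pos: [0.5222, 0.137, 0.0318]
ee_rot: [0.014, 0.707, 0.013, -0.707]
contact_force: [-0.4, 0.1, -2.3]
finger_gap: 0.342
```

Run:
```python
from h import *
s=observe();print(s['eef_pos'],s['contact_force'].round(2),s['wrist_torque'].round(2),s['joint_pos'].round(2),s['finger_gap'])
im,d,p=cap('wrist','w6')
```

```text
[0.52221969 0.13704538 0.0318154 ] [-0.43  0.07 -2.26] [ 0.01 -0.02  0.01] [-0.43  0.79  0.19  1.97 -0.33  0.41 -1.53] 0.34202746145998586
```

View pics/w6.png

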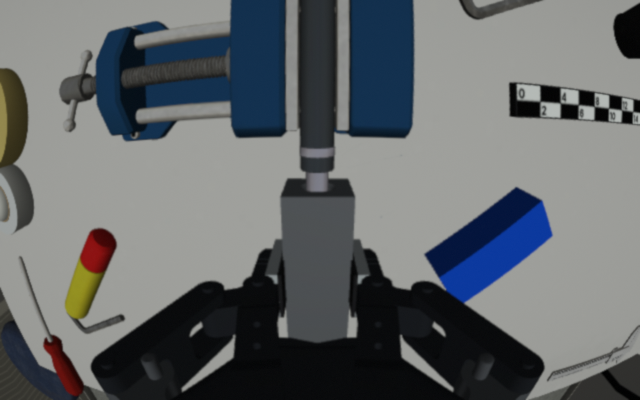

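The bar is 18 mm over the pin with no contact force, and about 8 mm remain to the shoulder. I'll go the rest gently.

Emit:
send_rows --moves '[[[0,0,-0.002,0,0,0],[0,0,-0.004,0,0,0],[0,0,-0.007,0,0,0],[0,0,-0.01,0,0,0],[0,0,-0.012,0,0,0],[0,0,-0.014,0,0,0],[0,0,-0.015,0,0,0],[0,0,-0.015,0,0,0]]]'

```text
time_s: 10.5
eef_pos: [0.5293, 0.1373, 0.0318]
ee_rot: [0.014, 0.707, 0.013, -0.707]
contact_force: [-0.1, -0.2, -3.1]
finger_gap: 0.34
```

Run:
```python
from h import *
s=observe();print(s['eef_pos'],s['contact_force'].round(2),s['finger_gap'])
im,d,p=cap('wrist','w7')
e=cv2.convertScaleAbs(cv2.resize(im[120:220,260:380,::-1],None,fx=6,fy=6,interpolation=cv2.INTER_CUBIC),alpha=1.8);cv2.imwrite('pics/w7c.png',e)
```

```text
[0.52926878 0.13733005 0.03184611] [-0.1  -0.25 -3.14] 0.33993627271324
```

View pics/w7c.png

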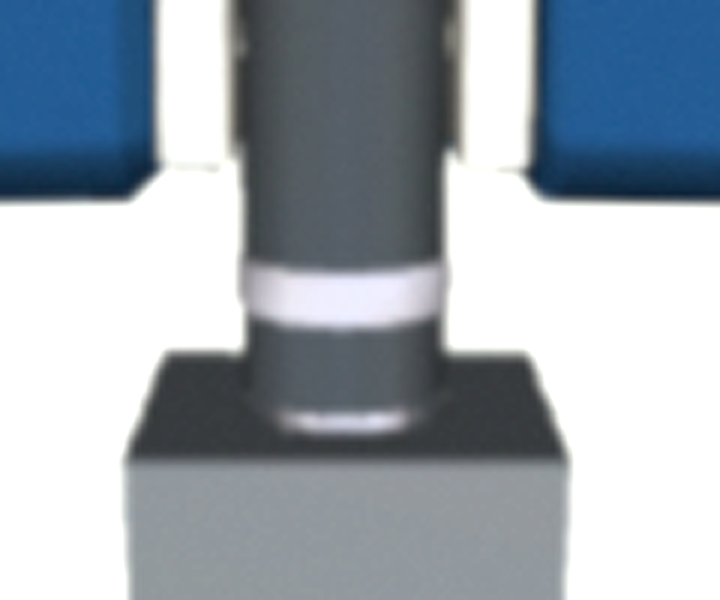

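The crop shows a thin bright crescent of pin at (340,422), so a gap of a millimetre or two remains. I'll move 1.5 mm more.

Emit:
send_rows --moves '[[[0,0,-0.001,0,0,0],[0,0,-0.001,0,0,0],[0,0,-0.002,0,0,0],[0,0,-0.002,0,0,0],[0,0,-0.003,0,0,0],[0,0,-0.003,0,0,0],[0,0,-0.003,0,0,0],[0,0,-0.003,0,0,0]]]'

```text
time_s: 11.55
eef_pos: [0.53, 0.1373, 0.0317]
ee_rot: [-0.014, -0.707, -0.013, 0.707]
contact_force: [-3.0, 0.3, -0.7]
finger_gap: 0.338
```

Run:
```python
from h import *
s=observe();print(s['eef_pos'],s['contact_force'].round(2),s['finger_gap'])
im,d,p=cap('wrist','w8')
e=cv2.convertScaleAbs(cv2.resize(im[150:210,280:360,::-1],None,fx=8,fy=8,interpolation=cv2.INTER_CUBIC),alpha=1.8);cv2.imwrite('pics/w8c.png',e)
```

```text
[0.52999881 0.13733152 0.03171967] [-3.01  0.27 -0.68] 0.3384357587809993
```

View pics/w8c.png

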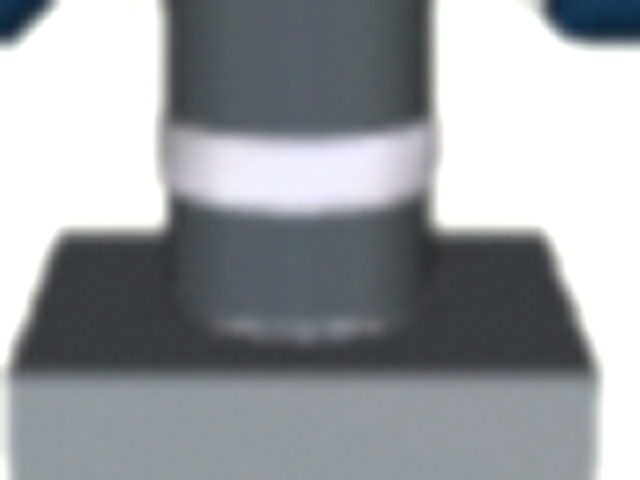

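Only 0.7 of 1.5 mm was covered and the reaction force rose to 3 N, so contact has begun. One more millimetre will confirm it is seated.

Emit:
send_rows --moves '[[[0,0,-0.001,0,0,0],[0,0,-0.001,0,0,0],[0,0,-0.002,0,0,0],[0,0,-0.002,0,0,0],[0,0,-0.002,0,0,0],[0,0,-0.002,0,0,0],[0,0,-0.002,0,0,0],[0,0,-0.002,0,0,0]]]'

```text
time_s: 12.6
eef_pos: [0.53, 0.1374, 0.0317]
ee_rot: [-0.015, -0.706, -0.013, 0.708]
contact_force: [-6.0, 0.3, 2.2]
finger_gap: 0.34
```

Run:
```python
from h import *
s=observe();print(s['eef_pos'],s['contact_force'].round(2),s['finger_gap'])
im,d,p=cap('wrist','w9')
e=cv2.convertScaleAbs(cv2.resize(im[150:210,280:360,::-1],None,fx=8,fy=8,interpolation=cv2.INTER_CUBIC),alpha=1.8);cv2.imwrite('pics/w9c.png',e)
```

```text
[0.53004014 0.13736139 0.03165642] [-5.96  0.28  2.19] 0.3397991812301886
```

View pics/w9c.png

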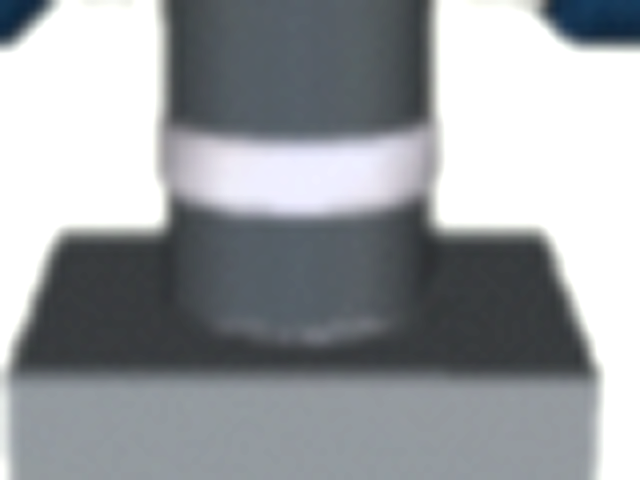

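There was no further motion and the force rose to 6 N with the mouth at x = 0.570, where the shoulder is. It is fully home. I'll withdraw straight back and then lift.

Emit:
send_rows --moves '[[[0,0,0.006,0,0,0],[0,0,0.02,0,0,0],[0,0,0.038,0,0,0],[0,0,0.058,0,0,0],[0,0,0.078,0,0,0],[0,0,0.098,0,0,0],[0,0,0.116,0,0,0],[0,0,0.124,0,0,0]]]'

```text
time_s: 13.65
eef_pos: [0.469, 0.135, 0.0318]
ee_rot: [0.014, 0.707, 0.013, -0.707]
contact_force: [0.0, 0.3, -2.0]
finger_gap: 0.341
```

Run:
```python
from h import *
s=observe();print(s['eef_pos'],s['contact_force'].round(2),s['joint_pos'].round(3))
```

```text
[0.46903015 0.13498195 0.03183996] [ 0.03  0.32 -1.99] [-0.444  0.752  0.156  2.112 -0.356  0.303 -1.52 ]
```

The bar is off the pin, with its mouth 35 mm clear of the tip. Before turning it hole-up I'll fit a simple kinematic model from the logged joint and pose pairs, to choose a reachable final pose.

```bash
cat > kin.py <<'E'
from h import *
from scipy.optimize import least_squares
import itertools
s=observe()
D=[([1.13420884,.62912778,.03843606,1.5181348,-.02701957,.99630287,-.01999736],[.23539808,-.60536898,.23060504],[-.12983716,-.69490036,-.13085119,.69507825]),
([.54,.57,.25,1.88,-.21,.72,-1.08],[.3974,-.3746,.1707],[.146,-.692,.145,.692]),
([.04,.77,.27,1.86,-.36,.57,-1.58],[.559,-.1455,.0686],[.194,-.68,.193,.68]),
([.03,.81,.16,2.13,-.5,.24,-1.51],[.4746,-.0948,.0048],[-.195,.68,-.197,-.679]),
([-.49,.63,.24,2.06,-.3,.48,-1.56],[.4778,.135,.0998],[.014,.707,.013,-.707]),
([-.44,.76,.16,2.09,-.35,.32,-1.52],[.4781,.1354,.0321],[.014,.707,.013,-.707]),
([-.43,.79,.19,1.97,-.33,.41,-1.53],[.5222,.137,.0318],[.014,.707,.013,-.707]),
(s['joint_pos'],s['eef_pos'],s['ee_rot'])]
def fk(q,sg,off,L,C):
    h,L1,a1,L2,a2,Lt,at,*rest=L
    z=lambda a:R.from_euler('z',a).as_matrix();y=lambda a:R.from_euler('y',a).as_matrix()
    M=z(sg[0]*q[0]+off);p=np.array([0,0,h]);M=M@y(q[1])@z(sg[1]*q[2])
    p=p+M@[a1,0,L1];M=M@y(q[3])@z(sg[2]*q[4]);p=p+M@[a2,0,L2];M=M@y(q[5])@z(sg[3]*q[6]);p=p+M@[0,0,Lt]+0*at
    # offset at perpendicular before q7
    p=p+(M@z(-sg[3]*q[6]))@[at,0,0]
    return p,M@C
E
cat > fit.py <<'E'
from kin import *
best=None
for sg in itertools.product((1,-1),repeat=4):
    def f(x):
        C=R.from_rotvec(x[1:4]).as_matrix();r=[]
        for q,p,o in D:
            P,M=fk(q,sg,x[0],x[4:11],C);r+=list(P-p)
            r+=list(.3*R.from_matrix(M.T@R.from_quat(o,scalar_first=True).as_matrix()).as_rotvec())
        return r
    for off in (0.,3.1,-.07):
      for g in ([0,-1.57,0],[0,-1.57,3.1],[1.5,1.5,1.5],[1.2,-1.2,1.2]):
        o=least_squares(f,[off]+g+[.35,.4,.03,.38,.0,.25,.05])
        if best is None or o.cost<best[0]:best=(o.cost,sg,o.x);print(o.cost,sg,o.x.round(3))
np.savez('kin.npz',sg=best[1],x=best[2])
E
python3 fit.py
```

```text
0.3281610014037252 (1, 1, 1, 1) [ 8.2100e-01 -3.8800e-01 -1.5350e+00 -3.8900e-01  2.9035e+01  1.3070e+00
  3.0000e-03 -8.9300e-01 -8.1200e-01  3.1077e+01  9.1700e-01]
0.328161001310093 (1, 1, 1, 1) [ 8.2100e-01  1.1090e+00  4.3800e+00  1.1110e+00  2.9036e+01  1.3070e+00
  3.0000e-03 -8.9300e-01 -8.1200e-01  3.1077e+01  9.1700e-01]
0.32816100127254655 (1, 1, 1, 1) [ 8.2100e-01  1.1090e+00  4.3800e+00  1.1110e+00  2.9036e+01  1.3070e+00
  3.0000e-03 -8.9300e-01 -8.1200e-01  3.1078e+01  9.1700e-01]
0.32816100126272674 (1, 1, 1, 1) [ 8.2100e-01  1.1090e+00  4.3800e+00  1.1110e+00  2.9036e+01  1.3070e+00
  3.0000e-03 -8.9300e-01 -8.1200e-01  3.1078e+01  9.1700e-01]
0.32816100124284037 (1, 1, 1, 1) [ 8.2100e-01  1.1090e+00  4.3800e+00  1.1110e+00  2.9036e+01  1.3070e+00
  3.0000e-03 -8.9300e-01 -8.1200e-01  3.1078e+01  9.1700e-01]
0.31292671609051664 (-1, 1, 1, 1) [-0.137 -0.511 -1.507 -0.512  4.004  0.948 -0.199  0.454  0.086  4.334
  0.064]
0.3129267160888279 (-1, 1, 1, 1) [-0.137  1.41   4.157  1.412  4.004  0.948 -0.199  0.454  0.086  4.334
  0.064]
0.31292671608871614 (-1, 1, 1, 1) [-
[... 430 characters left out ...]
67245279196 (-1, 1, -1, -1) [-0.072  1.193 -1.208  1.552 -0.607  0.641  0.009  0.384  0.029 -0.567
  0.058]
0.010646672452719292 (-1, 1, -1, -1) [-0.072  1.193 -1.208  1.552 -0.607  0.641  0.009  0.384  0.029 -0.567
  0.058]
0.010646672452715802 (-1, 1, -1, -1) [-0.072  1.193 -1.208  1.552 -0.607  0.641  0.009  0.384  0.029 -0.567
  0.058]
3.403589753680044e-05 (-1, -1, -1, -1) [-0.042  1.175 -1.228  1.177 -0.009  0.552 -0.014  0.38  -0.003  0.009
 -0.017]
3.4035897536800085e-05 (-1, -1, -1, -1) [-0.042  1.175 -1.228  1.177 -0.009  0.552 -0.014  0.38  -0.003  0.009
 -0.017]
3.4035897536800045e-05 (-1, -1, -1, -1) [-0.042  1.175 -1.228  1.177 -0.009  0.552 -0.014  0.38  -0.003  0.009
 -0.017]
```

```bash
cat > plan.py <<'E'
from kin import *
z=np.load('kin.npz');x=z['x'];sg=z['sg']
lo=np.array([-3.06,-.37,-1.25,.18,-1.1,.23,-2.94]);hi=np.array([3.06,2.12,1.32,2.47,4.24,1.98,2.94])
C=R.from_rotvec(x[1:4]).as_matrix();q0=D[-1][0]
rng=np.random.default_rng(0)
for Lt in (.25,.35):
    L=x[4:11].copy();L[0]+=Lt-L[5];L[5]=Lt
    for pos in ([.5,-.05,.3],[.55,-.05,.45]):
      for ph in range(-120,121,30):
        a=np.radians(ph);tx=np.array([np.cos(a),np.sin(a),0]);tz=np.array([0,0,-1.]);M=np.stack([tx,np.cross(tz,tx),tz],1)
        res=[]
        for k in range(12):
            def f(q):
                P,Q=fk(q,sg,x[0],L,C);return np.r_[(P-pos)*5,R.from_matrix(Q.T@M).as_rotvec(),.003*(q-q0)]
            s0=q0 if k==0 else rng.uniform(lo,hi)
            s0=np.clip(s0,lo+.05,hi-.05)
            o=least_squares(f,s0,bounds=(lo+.03,hi-.03));e=np.linalg.norm(o.fun[:6])
            if e<.03:res.append((np.abs(o.x-q0).max(),e,o.x))
        if res:
            b=min(res,key=lambda r:r[0]);print(Lt,pos,ph,round(b[0],2),round(b[1],3),b[2].round(2))
        else:print(Lt,pos,ph,'none')
E
python3 plan.py
```

```text
0.25 [0.5, -0.05, 0.3] -120 3.63 0.0 [-0.4   0.85  0.16  1.63  0.87  1.95  2.11]
0.25 [0.5, -0.05, 0.3] -90 3.56 0.0 [-0.6   0.75  0.28  1.94  1.17  1.57  2.04]
0.25 [0.5, -0.05, 0.3] -60 3.24 0.0 [-0.92  0.74  0.72  2.26  1.67  1.07  1.72]
0.25 [0.5, -0.05, 0.3] -30 none
0.25 [0.5, -0.05, 0.3] 0 none
0.25 [0.5, -0.05, 0.3] 30 4.38 0.0 [ 1.07  0.77 -0.89  2.44  4.03  1.02  1.77]
0.25 [0.5, -0.05, 0.3] 60 none
0.25 [0.5, -0.05, 0.3] 90 1.95 0.0 [ 1.13  1.14 -1.22  1.84 -0.58  1.11  0.43]
0.25 [0.5, -0.05, 0.3] 120 1.8 0.0 [ 0.92  1.22 -1.21  1.54 -0.36  1.64  0.28]
0.25 [0.55, -0.05, 0.45] -120 4.11 0.0 [-0.58  0.79  0.57  1.38  0.92  1.95  2.59]
0.25 [0.55, -0.05, 0.45] -90 3.95 0.0 [-0.68  0.6   0.46  1.71  1.22  1.61  2.43]
0.25 [0.55, -0.05, 0.45] -60 3.74 0.0 [-0.92  0.47  0.74  2.03  1.61  1.13  2.22]
0.25 [0.55, -0.05, 0.45] -30 2.97 0.0 [-1.16  0.49  1.29  2.26  2.61  0.72  1.44]
0.25 [0.55, -0.05, 0.45] 0 3.76 0.0 [-0.31  0.2   0.5   2.34  3.41  0.98  1.28]
0.25 [0.55, -0.05, 0.45] 30 4.57 0.0 [-0.36  0.47  1.11  2.22  4.21  1.67  0.73]
0.25 [0.55, -0.05, 0.45] 60 none
0.25 [
[... 667 characters left out ...]
.3] 120 1.95 0.0 [ 0.85  1.33 -0.99  1.26 -0.3   1.87  0.43]
0.35 [0.55, -0.05, 0.45] -120 4.14 0.0 [-0.69  1.04  0.73  1.2   0.7   1.95  2.62]
0.35 [0.55, -0.05, 0.45] -90 3.77 0.0 [-0.69  0.76  0.25  1.67  1.11  1.76  2.25]
0.35 [0.55, -0.05, 0.45] -60 3.52 0.0 [-0.94  0.6   0.46  2.14  1.47  1.34  2.  ]
0.35 [0.55, -0.05, 0.45] -30 none
0.35 [0.55, -0.05, 0.45] 0 none
0.35 [0.55, -0.05, 0.45] 30 4.57 0.0 [ 1.4   0.72 -1.13  2.41  4.21  0.84  1.55]
0.35 [0.55, -0.05, 0.45] 60 2.18 0.0 [ 1.39  0.97 -1.22  1.99 -0.98  0.86  0.66]
0.35 [0.55, -0.05, 0.45] 90 1.78 0.0 [ 1.14  1.14 -1.22  1.52 -0.52  1.39  0.26]
0.35 [0.55, -0.05, 0.45] 120 1.65 0.019 [ 0.82  1.26 -1.22  1.07 -0.39  1.95  0.11]
```

```bash
cat > sim.py <<'E'
from kin import *
z=np.load('kin.npz');x=z['x'];sg=z['sg']
lo=np.array([-3.06,-.37,-1.25,.18,-1.1,.23,-2.94]);hi=np.array([3.06,2.12,1.32,2.47,4.24,1.98,2.94])
C=R.from_rotvec(x[1:4]).as_matrix();q0=D[-1][0]
def final(ph):
    a=np.radians(ph);tx=np.array([np.cos(a),np.sin(a),0]);tz=np.array([0,0,-1.]);return np.stack([tx,np.cross(tz,tx),tz],1)
def run(Lt,ph,F):
    L=x[4:11].copy();L[0]+=Lt-L[5];L[5]=Lt;q=q0.copy()
    A=down(2);B=final(ph);rv=R.from_matrix(A.T@B).as_rotvec();print(Lt,ph,'rv deg',np.degrees(rv).round())
    W=[([.47,.12,.2],down(200)),([.5,.05,.25],down(227)),([.52,.0,.3],down(272)),([.52,.0,.3],down(317)),([.52,.0,.3],down(362))]
    W+=[(np.array([.52,0,.3])*(1-k/3)+np.array(F)*k/3,A@R.from_rotvec(rv*k/3).as_matrix()) for k in (1,2,3)]
    pp,MM=np.array(D[-1][1]),down(182.2)
    for P1,M1 in W:
        d=R.from_matrix(MM.T@M1).as_rotvec();qs=q.copy();mx=0
        for t in np.linspace(.1,1,10):
            T=MM@R.from_rotvec(d*t).as_matrix();P=pp+(np.array(P1)-pp)*t
            f=lambda v:np.r_[(lambda o:np.r_[(o[0]-P)*5,R.from_matrix(o[1].T@T).as_rotvec()])(fk(v,sg,x[0],L,C)),.02*(v-q)]
            o=least_squares(f,np.clip(q,lo+.02,hi-.02),bounds=(lo+.01,hi-.01));mx=max(mx,np.abs(o.x-q).max());q=o.x
        print(np.array(P1).round(2),'err',np.linalg.norm(o.fun[:6]).round(3),'step',mx.round(2),q.round(2));pp,MM=np.array(P1),M1
for Lt in (.25,.32):
    for ph in (-90,-70):run(Lt,ph,[.5,-.1,.35])
E
python3 sim.py
```

```text
0.25 -90 rv deg [-68.  70. -68.]
[0.47 0.12 0.2 ] err 0.0 step 0.04 [-0.45  0.44  0.21  2.   -0.14  0.71 -1.37]
[0.5  0.05 0.25] err 0.0 step 0.06 [-0.23  0.39  0.11  1.9  -0.05  0.86 -0.84]
[0.52 0.   0.3 ] err 0.0 step 0.08 [ 0.    0.36 -0.06  1.78  0.03  1.   -0.04]
[0.52 0.   0.3 ] err 0.0 step 0.07 [ 0.13  0.37 -0.24  1.78  0.1   1.    0.67]
[0.52 0.   0.3 ] err 0.0 step 0.07 [ 0.27  0.39 -0.43  1.78  0.19  1.01  1.37]
[ 0.51 -0.03  0.32] err 0.0 step 0.06 [ 0.07  0.51 -0.39  1.61  0.55  1.52  1.54]
[ 0.51 -0.07  0.33] err 0.0 step 0.04 [-0.07  0.6  -0.35  1.68  0.94  1.79  1.79]
[ 0.5  -0.1   0.35] err 0.0 step 0.05 [-0.13  0.65 -0.31  1.96  1.37  1.9   2.02]
0.25 -70 rv deg [-82.  60. -82.]
[0.47 0.12 0.2 ] err 0.0 step 0.04 [-0.45  0.44  0.21  2.   -0.14  0.71 -1.37]
[0.5  0.05 0.25] err 0.0 step 0.06 [-0.23  0.39  0.11  1.9  -0.05  0.86 -0.84]
[0.52 0.   0.3 ] err 0.0 step 0.08 [ 0.    0.36 -0.06  1.78  0.03  1.   -0.04]
[0.52 0.   0.3 ] err 0.0 step 0.07 [ 0.13  0.37 -0.24  1.78  0.1   1.    0.67]
[0.52 0.   0.3 ] err 0.0 step 0.07 [ 0.27  0.39 -0.43  1.78  0.19  1.01  1.37
[... 895 characters left out ...]
1  1.92  1.25  1.94  1.87]
0.32 -70 rv deg [-82.  60. -82.]
[0.47 0.12 0.2 ] err 0.0 step 0.04 [-0.45  0.44  0.21  2.   -0.14  0.71 -1.37]
[0.5  0.05 0.25] err 0.0 step 0.06 [-0.23  0.39  0.11  1.9  -0.05  0.86 -0.84]
[0.52 0.   0.3 ] err 0.0 step 0.08 [ 0.    0.36 -0.06  1.78  0.03  1.   -0.04]
[0.52 0.   0.3 ] err 0.0 step 0.07 [ 0.13  0.37 -0.24  1.78  0.1   1.    0.67]
[0.52 0.   0.3 ] err 0.0 step 0.07 [ 0.27  0.39 -0.43  1.78  0.19  1.01  1.37]
[ 0.51 -0.03  0.32] err 0.0 step 0.06 [-0.02  0.52 -0.39  1.64  0.63  1.47  1.49]
[ 0.51 -0.07  0.33] err 0.0 step 0.04 [-0.21  0.63 -0.35  1.8   1.04  1.68  1.66]
[ 0.5  -0.1   0.35] err 0.0 step 0.05 [-0.31  0.71 -0.3   2.2   1.47  1.79  1.75]
```

```bash
python3 -c "
from h import *
rel([.48,.08,.25],down(226))"
```

```text
shift [-0.436  0.112 -0.018] rot [-0.973  0.001 -0.003] t 13.65 q [-0.44  0.75  0.16  2.11 -0.36  0.3  -1.52]
```

Emit:
send_rows --moves '[[[-0.04,0,0,0,0,0],[-0.11,0,0,-0.05,0,0],[-0.18,0.01,0,-0.18,0,0],[-0.25,0.03,-0.004,-0.36,0,0],[-0.32,0.055,-0.008,-0.54,0,0],[-0.38,0.08,-0.012,-0.72,0,0],[-0.42,0.1,-0.016,-0.88,0,0],[-0.436,0.112,-0.018,-0.973,0,0]]]'

```text
time_s: 14.65
eef_pos: [0.4815, 0.0792, 0.2513]
ee_rot: [0.278, 0.651, 0.276, -0.65]
contact_force: [0.1, 0.6, -1.1]
finger_gap: 0.339
```

Emit:
send_rows --moves '[[[-0.01,0.01,-0.005,-0.1,0,0],[-0.025,0.02,-0.01,-0.24,0,0],[-0.04,0.035,-0.015,-0.38,0,0],[-0.055,0.05,-0.02,-0.52,0,0],[-0.07,0.065,-0.025,-0.66,0,0],[-0.085,0.08,-0.03,-0.8,0,0],[-0.095,0.09,-0.035,-0.94,0,0],[-0.1,0.1,-0.04,-1,0,0]]]'

```text
time_s: 15.65
eef_pos: [0.5307, 0.0593, 0.3001]
ee_rot: [0.505, 0.495, 0.504, -0.496]
contact_force: [-0.3, 0.3, -1.4]
finger_gap: 0.34
```

```bash
python3 -c "
from h import *
print(observe()['eef_pos']);rel([.52,-.02,.3],down(317))"
```

```text
[0.53068146 0.05934362 0.30006479]
shift [ 0.    -0.024  0.158] rot [-1.02   0.003  0.   ] t 15.65 q [-0.11  0.39 -0.08  1.75  0.04  1.01 -0.18]
```

Joints follow the plan. I'll continue the yaw.

Emit:
send_rows --moves '[[[0,-0.002,0.012,-0.08,0,0],[0,-0.005,0.035,-0.22,0,0],[0,-0.009,0.058,-0.36,0,0],[0,-0.012,0.08,-0.5,0,0],[0,-0.015,0.1,-0.64,0,0],[0,-0.019,0.125,-0.78,0,0],[0,-0.022,0.147,-0.92,0,0],[0,-0.024,0.158,-1,0,0]]]'

```text
time_s: 16.65
eef_pos: [0.5196, -0.0206, 0.2999]
ee_rot: [0.656, 0.264, 0.655, -0.265]
contact_force: [-0.0, 0.8, -2.3]
finger_gap: 0.337
```

Emit:
send_rows --moves '[[[0,0,0,-0.08,0,0],[0,0,0,-0.22,0,0],[0,0,0,-0.36,0,0],[0,0,0,-0.5,0,0],[0,0,0,-0.64,0,0],[0,0,0,-0.78,0,0],[0,0,0,-0.92,0,0],[0,0,0,-1,0,0]]]'

```text
time_s: 17.65
eef_pos: [0.5197, -0.0198, 0.2999]
ee_rot: [0.707, -0.008, 0.707, 0.006]
contact_force: [0.0, 0.8, -2.1]
finger_gap: 0.338
```

Run:
```python
from h import *
print(observe()['eef_pos'])
a=np.radians(-75);tx=np.array([np.cos(a),np.sin(a),0]);tz=np.array([0,0,-1.]);B=np.stack([tx,np.cross(tz,tx),tz],1)
s=observe();M=R.from_quat(s['ee_rot'],scalar_first=True).as_matrix();rv=R.from_matrix(M.T@B).as_rotvec();print(np.degrees(rv))
for k in (1,2,3):rel(s['eef_pos']+(np.array([.5,-.15,.35])-s['eef_pos'])*k/3,M@R.from_rotvec(rv*k/3).as_matrix())
```

```text
[ 0.51969322 -0.01980723  0.29989053]
[-79.43518858  62.04029153 -79.29299049]
shift [-0.033 -0.087 -0.015] rot [-0.588  0.46  -0.587] t 17.65 q [ 0.29  0.39 -0.44  1.78  0.19  1.02  1.37]
shift [-0.066 -0.173 -0.03 ] rot [-1.177  0.919 -1.175] t 17.65 q [ 0.29  0.39 -0.44  1.78  0.19  1.02  1.37]
shift [-0.1   -0.26  -0.044] rot [-1.765  1.379 -1.762] t 17.65 q [ 0.29  0.39 -0.44  1.78  0.19  1.02  1.37]
```

Emit:
send_rows --moves '[[[-0.003,-0.007,-0.001,-0.05,0.04,-0.05],[-0.007,-0.019,-0.003,-0.13,0.1,-0.13],[-0.012,-0.031,-0.005,-0.21,0.164,-0.21],[-0.017,-0.043,-0.007,-0.29,0.227,-0.29],[-0.021,-0.056,-0.01,-0.38,0.297,-0.38],[-0.026,-0.068,-0.012,-0.46,0.36,-0.46],[-0.03,-0.08,-0.014,-0.54,0.423,-0.54],[-0.033,-0.087,-0.015,-0.588,0.46,-0.587]]]'

```text
time_s: 18.65
eef_pos: [0.5133, -0.0627, 0.3162]
ee_rot: [0.533, -0.327, 0.78, 0.005]
contact_force: [-0.5, -0.4, -1.5]
finger_gap: 0.336
```

```bash
cat > fin.py <<'E'
from h import *
a=np.radians(-75);tx=np.array([np.cos(a),np.sin(a),0]);tz=np.array([0,0,-1.]);B=np.stack([tx,np.cross(tz,tx),tz],1)
s=observe();M=R.from_quat(s['ee_rot'],scalar_first=True).as_matrix();rv=R.from_matrix(M.T@B).as_rotvec();print(s['eef_pos'],s['contact_force'].round(2),np.degrees(rv).round(2),'tool z',M[:,2].round(3))
import sys
n=int(sys.argv[1])
rel(s['eef_pos']+(np.array([.5,-.15,.35])-s['eef_pos'])/n,M@R.from_rotvec(rv/n).as_matrix())
E
python3 fin.py 2
```

```text
[ 0.5132772  -0.06272201  0.31623598] [-0.55 -0.4  -1.47] [-52.89  41.31 -52.9 ] tool z [ 0.829  0.356 -0.432]
shift [ 0.019 -0.073 -0.057] rot [-0.588  0.459 -0.588] t 18.65 q [ 0.01  0.55 -0.4   1.62  0.61  1.49  1.49]
```

Emit:
send_rows --moves '[[[0.002,-0.006,-0.005,-0.05,0.04,-0.05],[0.004,-0.016,-0.013,-0.13,0.1,-0.13],[0.007,-0.026,-0.02,-0.21,0.164,-0.21],[0.009,-0.036,-0.028,-0.29,0.227,-0.29],[0.012,-0.047,-0.037,-0.38,0.297,-0.38],[0.015,-0.057,-0.045,-0.46,0.36,-0.46],[0.017,-0.067,-0.052,-0.54,0.423,-0.54],[0.019,-0.073,-0.057,-0.588,0.459,-0.588]]]'

```text
time_s: 19.65
eef_pos: [0.5063, -0.1066, 0.3333]
ee_rot: [0.286, -0.602, 0.746, 0.002]
contact_force: [-0.1, 0.7, -1.7]
finger_gap: 0.343
```

```bash
python3 fin.py 1
```

```text
[ 0.50631718 -0.10664716  0.33325417] [-0.08  0.74 -1.72] [-26.42  20.63 -26.42] tool z [ 0.423  0.348 -0.837]
shift [ 0.065 -0.024 -0.064] rot [-0.587  0.458 -0.587] t 19.65 q [-0.18  0.68 -0.36  1.79  0.98  1.7   1.65]
```

Emit:
send_rows --moves '[[[0.005,-0.002,-0.005,-0.05,0.04,-0.05],[0.014,-0.005,-0.014,-0.13,0.1,-0.13],[0.023,-0.009,-0.023,-0.21,0.164,-0.21],[0.032,-0.012,-0.032,-0.29,0.227,-0.29],[0.042,-0.016,-0.041,-0.38,0.297,-0.38],[0.051,-0.019,-0.05,-0.46,0.36,-0.46],[0.06,-0.022,-0.059,-0.54,0.423,-0.54],[0.065,-0.024,-0.064,-0.587,0.458,-0.587]]]'

```text
time_s: 20.65
eef_pos: [0.4999, -0.1504, 0.3503]
ee_rot: [0.0, 0.793, -0.609, -0.0]
contact_force: [0.2, -0.8, -1.8]
finger_gap: 0.336
```

```bash
python3 fin.py 1
```

```text
[ 0.4999303  -0.15042731  0.35028702] [ 0.17 -0.81 -1.8 ] [ 0.   -0.    0.02] tool z [-0. -0. -1.]
shift [-0.001 -0.     0.001] rot [ 0. -0.  0.] t 20.65 q [-0.29  0.81 -0.3   2.21  1.36  1.81  1.67]
```

Emit:
send_rows --moves '[[[0,0,0,0,0,0],[0,0,0,0,0,0],[0,0,0,0,0,0],[0,0,0,0,0,0],[0,0,0,0,0,0],[0,0,0,0,0,0],[0,0,0,0,0,0],[0,0,0,0,0,0]]]'

```text
time_s: 21.65
eef_pos: [0.4997, -0.1503, 0.3504]
ee_rot: [-0.001, 0.793, -0.61, 0.0]
contact_force: [0.4, -0.4, -1.9]
finger_gap: 0.336
```

Run:
```python
from h import *
im,d,p=cap('wrist','wf');s,_,_=cap('side','sf');t,_,_=cap('top','tf')
S=lambda a,f:cv2.resize(a[...,::-1],None,fx=f,fy=f,interpolation=cv2.INTER_CUBIC)
q=proj(load('sf')[2],[[.5,-.15,.35]])[0];r=proj(load('tf')[2],[[.5,-.15,.35]])[0];print(q,r)
c=lambda a,q:S(a[max(0,int(q[1])-50):int(q[1])+50,int(q[0])-50:int(q[0])+50],4)
A=c(s,q);B=c(t,r);h=min(A.shape[0],B.shape[0]);cv2.imwrite('pics/fin.png',np.hstack([A[:h],B[:h]]))
o=observe();print(o['eef_pos'],o['dq'].round(3),o['contact_force'].round(2),o['finger_gap'])
```

```text
[339.29958047 116.76849329] [316.56886093 180.64668228]
[ 0.49974564 -0.15032     0.35042749] [-0.001  0.    -0.    -0.002  0.001  0.001 -0.001] [ 0.5  -0.49 -2.1 ] 0.3375406782456708
```

View pics/fin.png

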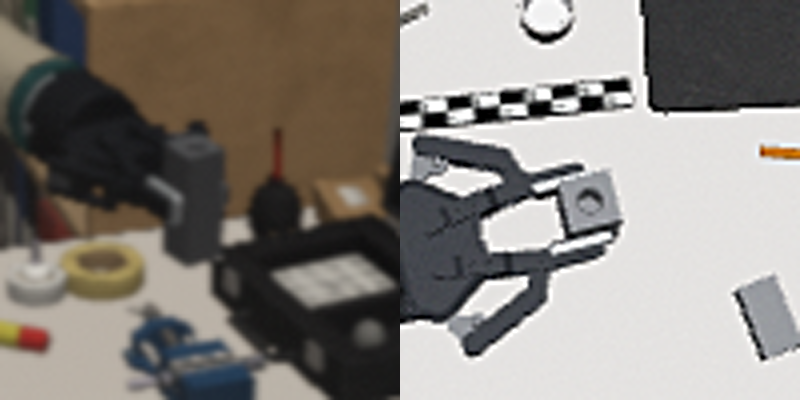

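View pics/wf.png

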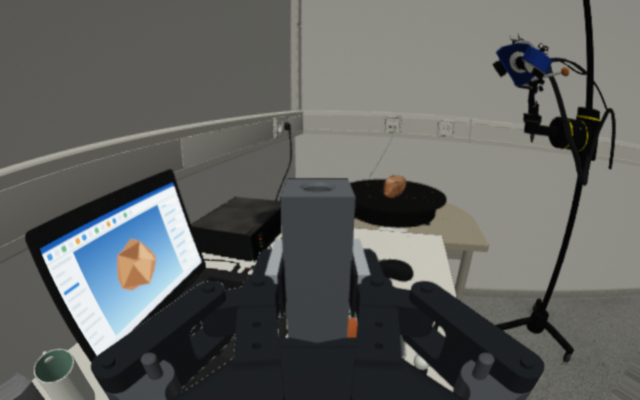

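View pics/tf.png

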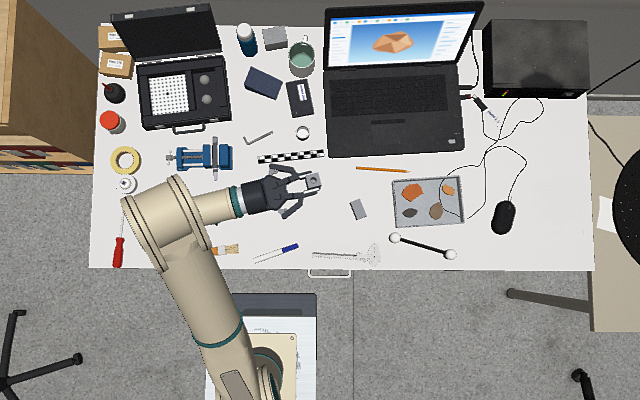

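The final views show the bar upright in the pads with its hole facing up (top view (313,181), mouth at crop (590,203)). The arm is still. The short riser (358,209) and ball bar (423,246) have not moved. I'll hand the job in.

```bash
python3 -c "
from rig import finish_job
print(finish_job())"
```

```text
the job is handed in; nothing more can be done
None
```

The long riser went fully home on the plug gauge. It is now held hole-up in the gripper at about (0.50, −0.15), with its middle about 35 cm above the desk. The job was handed in at about 22 s of the 61 s allowed.

- **Which end:** before grasping, I read the far end with the wrist camera's depth. The hole wall ran at least 9 mm in, so it had to be the deep end, and no wrong-end try was needed.
- **Fit:** the bar slid over the pin with no measurable contact force until the shoulder. There it stopped, with the mouth at x = 0.570, which is where I had measured the shoulder. A further 1 mm command gave no movement, only about 6 N of reaction force.
- **End state:** the tool axes read upright to within 0.1° and the joints are still. The top view shows the hole facing up, well clear of the vise. The short riser and ball bar appear unmoved.
- **What went wrong or is unchecked:** the first approach to the grasp was 6 mm off to the side, which I corrected before closing the gripper. In the last top view the arm hides the blue look-alike; my last clear view of it, from the wrist camera during the insertion, showed it lying as before.

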